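Tip the nut driver out of the rocker rack

ROBOT

A 7-joint arm with a two-finger parallel gripper is mounted at the origin on the work surface. World frame = base frame: x ahead of the robot, y to its left, z up, the work surface at z = 0. Lengths are in m, angles in degrees, forces in N, time in s.
With the tool pointing down it reaches from about 0.35 to 0.9 m from the base axis. Payload 7.2 kg.
Tool frame: the origin (TCP) lies at the very end of the fingers, on their centre line; the grasp point (between the pads) lies behind it (manip.grasp_offset is the y of the grasp point in the tool frame, in m); y points along the fingers, x is the direction in which the jaws open and shut, and the axes are right-handed (so a half turn about y gives the same grasp; the last joint's range is limited). The gripper opens to 88 mm and grips with 3 to 60 N. Pads are 20 mm wide; open, the fingers measure 115 mm over their backs; the gripper's body (75 mm by 178 mm) begins 61 mm behind the grasp point.
Start: joints at [-78.793, 23.554, -0.728, 91.456, 0.321, 64.991, -4.71], TCP at [0.163, 0.603, 0.223] pointing down, gripper open.
Joint ranges: [-169.25, 169.25], [-16.82, 113.86], [-84.01, 82.57], [7.8, 145.47], [-59.2, 239.2], [7.22, 106.19], [-163.78, 163.78]. Speed limits (degrees/s): [136.94, 136.94, 172.46, 172.46, 180, 180, 180].

INTERFACE

Orientations are given as [roll, pitch, yaw] about the fixed x, y, z axes, in that order (R = Rz(yaw) Ry(pitch) Rx(roll)).
In Python, from station import manip gives the robot as it stands. The module is installed in compiled form; this text tells all that it offers. Calls block until the motion is done:
- manip.movep(position, orientation): joint-space move of the TCP to a pose.
- manip.servo_line(position, rate=0.15, rotation=None, force_limit=None): straight line of the TCP; rotation=None keeps the orientation; rate is the mean speed in m/s. With force_limit (N) it stops when the force on the tool has changed by that much, and returns True; else False.
- manip.movej(angles): joint-space move.
- manip.open_gripper() and manip.close(): open the fingers fully, or close them until they stop; the grip force is fixed at half the most.
- manip.sleep(seconds).
- manip.inverse_kinematics(position, orientation): joint angles nearest the present ones, or None.
- manip.grab_frame(name): name is "side" or "top" or "wrist"; returns the picture (420x560x3 uint8, red, green, blue); there is no depth.
- manip.camera_info(name): a dict with "camera_matrix" (3x3 intrinsics, pixels), "pose" (4x4, takes a point from camera to world coordinates); the wrist camera has in their place "tool_from_camera" (4x4, takes a point from camera to tool coordinates, whose origin is the TCP and whose axes are the tool frame's). Camera axes: x right, y up, looking along -z (the intrinsics and any distortion apply to the point x, -y, -z); pixel columns grow to the right and rows downward; lengths in m; the calibration is good to about 2 mm. A picture is of the moment at which its call begins: read the wrist's pose just before it. camera_info takes no time and is no camera call.
A pose or a line that the arm cannot do raises manip.Unreachable and nothing moves.
- manip.close_job(): hands the job in, once; it reports no verdict.
Readings, each from a call of its own:
- manip.read_t(): time.
- manip.read_joint_positions(): joint angles.
- manip.read_qvel(): joint speeds.
- manip.read_joint_torque(): joint torques, N m.
- manip.read_tool_pos(): TCP position.
- manip.read_ee_rot(): TCP orientation.
- manip.read_ft_force(): force on the tool from outside, world axes, zero at the start.
- manip.read_moment(): the same for the moment, N m.
- manip.read_grip_width(): finger opening in m.
Only numpy, scipy, OpenCV 4.12 (cv2) and the standard library are available. Lean on these libraries where they do the work, as an engineer would, in place of code of your own. Each camera call takes 0.05 s, during which the arm holds its last target.

TASK

Tip the nut driver (square handle, fat cup at the end of its shank) fully up out of the rocker rack (press down the tab of the rocker it lies on; the rocker stays up), then take it by its raised handle and lay it down, not drop it, flat in the wide empty bay of the tray. Finally push the emptied rocker back down flat, leaving the other two drivers where they lie and all the other things on the bench undisturbed.

Things in the scene. Friction and masses are not known exactly. Their poses are not given: they have to be found in the camera images.
- rack: fixed painted steel rack, 160 mm wide (y), with three identical parallel rockers (steel strips) on one axle. Origin on the bench straight under the middle of the axle; x axis along the flat rockers from the press tabs (-x) to the handle ends (+x), y across, z up. Rockers at y = +52 mm (left), 0 (mid), -52 mm (right). Base plate x -50 to 100 mm, 6 mm thick: nothing is under the tabs beyond it
- rack_axle (a point): middle of the axle, 70 mm above the rack's origin, same axes. Each rocker strip is 20 mm wide, 7 mm thick, its flat top 4 mm above the axle's centre, from x = -100 to +135 mm. A fork at x = 14 to 20 mm, up to 22 mm above the axle's centre, carries the driver's shank; the handle lies behind it, x = 24 to 102 mm. Pivots are stiff (about 0.3 N m) and stay where they are left
- rack_tab (a point): centre of the top of the middle rocker's press tab when flat, 72.5 mm from the axle; those of the left and right rockers are 52 mm to either side along y. Tab: bare, 55 mm long, 30 mm wide. About 6 N starts it; the point does not move with the rocker. A full tip takes this point down by about 45 mm, to a hard stop
- rack_pad (a point): centre of the top of the middle rocker's bare end pad when flat, 121.5 mm from the axle at the handle end, 27 mm long and 26 mm wide; left and right ones 52 mm to either side along y. Pushing here, or on the emptied strip, lays a raised rocker flat; the point does not move with the rocker
- rack_fence (a point): middle of the partition tops, 96 mm above the bench: four upright plates 4 mm thick at rack y = -78, -26, 26, 78 mm, from x = 30 to 95 mm (from x = -12 to 30 mm they are 80 mm high). They leave no room for fingers beside a handle that lies flat; a tipped-up handle stands clear above them
- rocker_left (a joint): tilt (rad) of the left (+y) rocker: 0 lying flat (as at the start), 0.66 fully tipped up, at its hard stop (handle end high, tab end low)
- rocker_mid (a joint): tilt (rad) of the middle rocker: 0 lying flat (as at the start), 0.66 fully tipped up, at its hard stop (handle end high, tab end low)
- rocker_right (a joint): tilt (rad) of the right (-y) rocker: 0 lying flat (as at the start), 0.66 fully tipped up, at its hard stop (handle end high, tab end low)
- nutdriver_handle (a point): nut driver, the tool to move: wooden handle of SQUARE section 28 x 28 mm, 76 mm long, on a thin 7 mm shank 45 mm long that ends in a fat steel cup 16 mm across and 20 mm long; 141 mm long, about 0.12 kg. This point: centre of the handle; x axis from cup to butt. It lies on any one rocker, x along the rack's x, 63 mm from the axle, 18 mm above its centre. Centre of mass some 25 mm towards the cup
- nutdriver_tip (a point): the open end of the nut driver's cup, on its axis, 103 mm from the handle's centre
- nutdriver: the nut driver again; origin at the middle of the handle's underside
- wide_bay (a point): centre of the floor of the tray's wide, empty bay: inside 190 mm along x, 105 mm across y; floor 5 mm above the bench, walls 28 mm above the bench and 5 mm thick. The painted steel tray (200 x 166 mm outside) is fixed; its narrow bay, on the +y side, holds a spanner
- flatdriver_handle (a point): handle centre of a round-handled flat-blade screwdriver (bystander) lying on another rocker; handle 28 mm across, 76 mm long, axis 18 mm above the axle's centre
- crossdriver_handle (a point): handle centre of a round-handled cross-point screwdriver (bystander) on the remaining rocker, same size
- spanner: steel spanner 155 mm long (bystander) lying in the tray's narrow bay; origin under its middle
- spray_can: upright aluminium spray can 52 mm across and 150 mm tall (bystander), standing between rack and tray; origin at the centre of its base
- socket: steel socket 26 mm across and 36 mm tall (bystander), upright beyond the spray can; origin at the centre of its base
- screw_jar: glass jar 66 mm across and 85 mm tall (bystander) at the back; origin at the centre of its base
- tape_roll: roll of black tape 76 mm across and 24 mm tall (bystander), lying at the back; origin at the centre of its base
- hammer: hammer 270 mm long (bystander) lying at the right side; origin under its middle
Not all that is in view belongs to the job. What is shaped like the nutdriver but turquoise or yellow is not meant.

How it is judged (in metres and radians):
On the way, in this order (a step that is already met when the one before it is completed fails the run):
1. the nut driver's rocker is fully tipped up with the nut driver lying on it, no finger touching the nut driver (((value of joint rocker_left above 0.5 rad and y of nutdriver_handle in the frame of rack between 0.04 and 0.064 m) or (value of joint rocker_mid above 0.5 rad and y of nutdriver_handle in the frame of rack between -0.012 and 0.012 m) or (value of joint rocker_right above 0.5 rad and y of nutdriver_handle in the frame of rack between -0.064 and -0.04 m)) and x of nutdriver_handle in the frame of rack between 0.025 and 0.065 m and z of nutdriver_handle in the frame of rack between 0.105 and 0.13 m and contact force between the fingers and nutdriver below 0.2 N), for 0.2 s.
2. the nut driver lies flat in the wide bay, let go (x of nutdriver_handle in the frame of wide_bay between -0.065 and 0.065 m and y of nutdriver_handle in the frame of wide_bay between -0.045 and 0.045 m and z of nutdriver_handle in the frame of wide_bay between 0 and 0.02 m and x of nutdriver_tip in the frame of wide_bay between -0.1 and 0.1 m and y of nutdriver_tip in the frame of wide_bay between -0.055 and 0.055 m and z of nutdriver_tip in the frame of wide_bay between 0 and 0.024 m and linear speed of nutdriver below 0.03 m/s and contact force between the fingers and nutdriver below 0.2 N), for 0.2 s.
At the end, for the whole second after the job is handed in: The nut driver lies at rest and released, flat on the floor of the tray's wide bay and wholly inside it (handle centre at most 20 mm and cup end at most 24 mm above the floor), and all three rockers are flat (within 0.08 rad) (all of step 2 and value of joint each of rocker_left, rocker_mid, rocker_right below 0.08 rad); the robot touches nothing.
It fails at once if one of the two screwdrivers in the rack was lifted or shifted by more than 20 mm (distance of any of flatdriver_handle, crossdriver_handle from where it was at the start of the episode above 0.02 m).
It fails at once if a bystander on the bench or in the tray was moved by more than 30 mm (distance of any of spanner, spray_can, socket, screw_jar, tape_roll, hammer from where it was at the start of the episode above 0.03 m).
It fails at once if the nut driver was dropped (over 0.8 m/s while out of the fingers) (linear speed of nutdriver above 0.8 m/s and contact force between the fingers and nutdriver below 0.1 N).
It also fails if it takes over 61 s, if anything falls off the work surface, if the arm or the gripper's body presses on something with over 40 N, if the wrist force passes 120 N, or if a joint passes its speed limit or range.

## Working session

There is one attempt and no reset: what is moved stays moved. The work goes in short steps, each a Python script; the robot and the scene stay as the last script left them, time stands still between calls to the robot, and variables do not carry over. Pictures are saved under pics/ and viewed, and the job is handed in when it is done.

```bash
mkdir -p pics; ls; python3 - <<'E'
from station import manip
import cv2, numpy as np
np.set_printoptions(precision=4,suppress=True)
for n in ("side","top","wrist"):
    im=manip.grab_frame(n); cv2.imwrite(f"pics/{n}0.png",im[:,:,::-1])
    print(n,manip.camera_info(n))
print(manip.grasp_offset,manip.read_t(),manip.read_ee_rot(),manip.read_tool_pos())
E
```

```text
pics
side {'camera_matrix': array([[440.5902,   0.    , 278.3691],
       [  0.    , 440.5902, 216.9349],
       [  0.    ,   0.    ,   1.    ]]), 'pose': array([[-0.9938,  0.0952, -0.0578,  0.4275],
       [-0.1103, -0.7716,  0.6265,  0.8784],
       [ 0.0151,  0.629 ,  0.7773,  1.2343],
       [ 0.    ,  0.    ,  0.    ,  1.    ]])}
top {'camera_matrix': array([[511.1844,   0.    , 283.7672],
       [  0.    , 511.1844, 213.5128],
       [  0.    ,   0.    ,   1.    ]]), 'pose': array([[-0.0124,  0.9864, -0.1637,  0.2968],
       [-0.9998, -0.0097,  0.0173, -0.0256],
       [ 0.0155,  0.1639,  0.9864,  1.3686],
       [ 0.    ,  0.    ,  0.    ,  1.    ]])}
wrist {'camera_matrix': array([[308.4982,   0.    , 278.132 ],
       [  0.    , 308.4982, 216.0333],
       [  0.    ,   0.    ,   1.    ]]), 'tool_from_camera': array([[ 1.    , -0.0001, -0.0005, -0.0013],
       [-0.0005,  0.2833, -0.959 , -0.1628],
       [ 0.0002,  0.959 ,  0.2833,  0.0793],
       [ 0.    ,  0.    ,  0.    ,  1.    ]])}
-0.0187 0.15 [-90.0027   0.0685  74.8886] [0.1629 0.603  0.222 ]
```

View pics/top0.png

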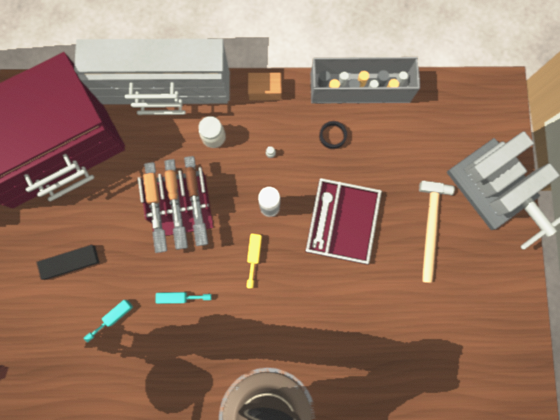

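View pics/side0.png

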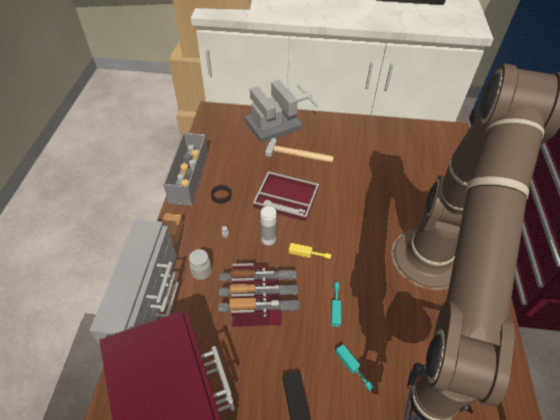

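View pics/wrist0.png

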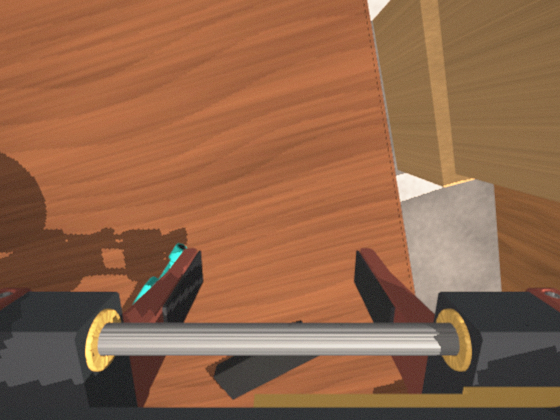

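The top view shows the rack at about (175,205), the tray at (345,220), the can at (270,200) and the hammer at (432,230). The turquoise and yellow drivers on the bench are decoys. Next I'll enlarge the rack.

```bash
python3 - <<'E'
import cv2, numpy as np
a=cv2.imread("pics/top0.png")[145:260,125:225]; b=cv2.imread("pics/side0.png")[250:335,210:310]
a=cv2.resize(a,(500,575),interpolation=cv2.INTER_CUBIC); cv2.imwrite("pics/ca.png",a)
b=cv2.resize(b,(700,595),interpolation=cv2.INTER_CUBIC); cv2.imwrite("pics/cb.png",b)
E
```

```text
(no output)
```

View pics/ca.png

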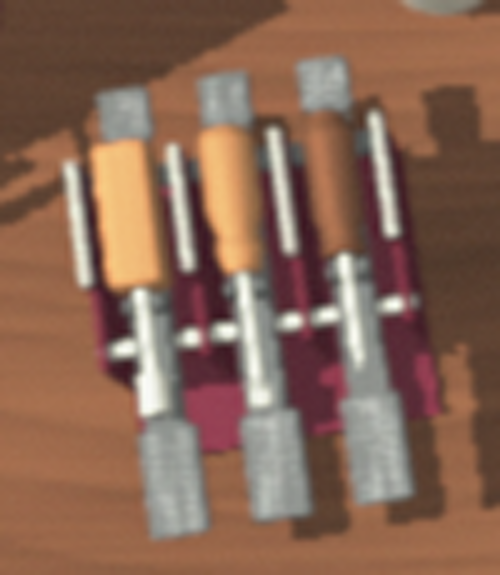

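View pics/cb.png

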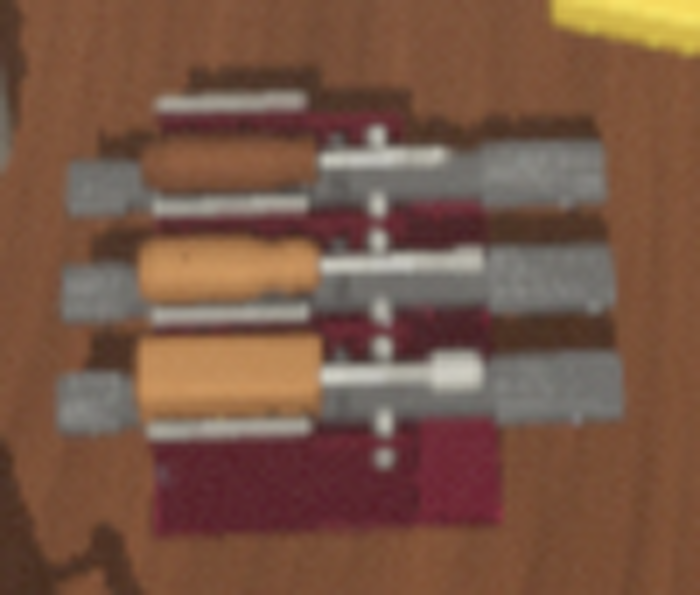

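Candidates in the top and side views:
- Left: (150,187) top, (239,303) side. Flat, square orange handle with a fat cup.
- Middle: (172,180) top. Orange, round with a waist, thin blade.
- Right: (191,175) top. Brown and round.
- Turquoise and yellow drivers: decoys.

The left one matches the nut driver, so the rocker to use is rocker_left. Next I'll measure the rack and the tray.

```bash
cat > h.py <<'E'
import cv2, numpy as np
from station import manip
np.set_printoptions(precision=4,suppress=True)
def ray(cam,uv):
    c=manip.camera_info(cam);K=c["camera_matrix"];T=c["pose"]
    d=np.array([(uv[0]-K[0,2])/K[0,0],-(uv[1]-K[1,2])/K[1,1],-1]); return T[:3,3],T[:3,:3]@d
def onz(cam,uv,z):
    o,d=ray(cam,uv); return o+d*(z-o[2])/d[2]
def proj(cam,p):
    c=manip.camera_info(cam);K=c["camera_matrix"];T=c["pose"]
    q=T[:3,:3].T@(np.array(p)-T[:3,3]); return np.array([K[0,2]+K[0,0]*q[0]/-q[2],K[1,2]-K[1,1]*q[1]/-q[2]])
def tri(u1,u2,c1="top",c2="side"):
    o1,d1=ray(c1,u1);o2,d2=ray(c2,u2)
    s=np.linalg.lstsq(np.c_[d1,-d2],o2-o1,rcond=None)[0]
    a=o1+s[0]*d1;b=o2+s[1]*d2; return (a+b)/2,np.linalg.norm(a-b)
E
python3 - <<'E'
from h import *
for n,(x0,x1,y0,y1) in {"top":(125,225,145,260),"side":(210,310,250,335)}.items():
    im=cv2.imread(f"pics/{n}0.png"); hsv=cv2.cvtColor(im,cv2.COLOR_BGR2HSV)
    m=((hsv[...,1]<60)&(hsv[...,2]>80)&(hsv[...,2]<185)).astype(np.uint8)
    k=np.zeros_like(m);k[y0:y1,x0:x1]=m[y0:y1,x0:x1]
    # opening removes shafts/partitions
    k=cv2.morphologyEx(k,cv2.MORPH_OPEN,np.ones((5,5),np.uint8))
    N,l,st,ce=cv2.connectedComponentsWithStats(k)
    for i in range(1,N):
        if st[i,4]<30: continue
        c=max(cv2.findContours((l==i).astype(np.uint8),0,2)[0],key=cv2.contourArea)
        r=cv2.minAreaRect(c); print(n,st[i],ce[i].round(2),np.round(r[0],2),np.round(r[1],2),round(r[2],1), onz(n,ce[i],.074))
    # tray
    hm=((hsv[...,1]>120)&((hsv[...,0]>165)|(hsv[...,0]<4))&(hsv[...,2]<150)).astype(np.uint8)
    if n=="top":
        k=np.zeros_like(hm);k[175:270,300:390]=hm[175:270,300:390]
        N,l,st,ce=cv2.connectedComponentsWithStats(k)
        for i in range(1,N):
            if st[i,4]<50: continue
            c=max(cv2.findContours((l==i).astype(np.uint8),0,2)[0],key=cv2.contourArea)
            r=cv2.minAreaRect(c); print("tray",st[i],ce[i],r, np.array([onz(n,p,.005) for p in cv2.boxPoints(r)]))
t=cv2.imread("pics/top0.png")[170:275,295:395]; cv2.imwrite("pics/tray.png",cv2.resize(t,(600,630),interpolation=cv2.INTER_CUBIC))
E
```

```text
top [185 157  10  10  98] [189.5 161.5] [189.5 161.5] [9. 9.] 90.0 [0.6514 0.1954 0.074 ]
top [165 160  10  10  99] [169.55 164.55] [169.5 164.5] [9. 9.] 90.0 [0.6437 0.247  0.074 ]
top [145 163  10  10  98] [149.5 167.5] [149.5 167.5] [9. 9.] 90.0 [0.6362 0.2987 0.074 ]
top [176 207   6   5  30] [178.5 209. ] [178.5 209. ] [4. 5.] 90.0 [0.5261 0.2213 0.074 ]
top [156 211   5   7  35] [158. 214.] [158. 214.] [6. 4.] 90.0 [0.5136 0.2733 0.074 ]
top [194 217  14  28 268] [200.1  231.36] [199.76 230.82] [27.86 12.3 ] 81.9 [0.4677 0.1653 0.074 ]
top [153 227  14  25 260] [159.48 238.65] [159.2 239.1] [24.81 12.03] 82.9 [0.4502 0.2678 0.074 ]
top [173 227  15  22 226] [180.57 237.33] [179.99 237.92] [21.54 12.49] 80.5 [0.453  0.2145 0.074 ]
tray [321 183  16  15 128] [329.    188.125] ((328.4807434082031, 189.5961456298828), (13.728129386901855, 12.355317115783691), 11.309932708740234) [[ 0.5752 -0.1504  0.005 ]
 [ 0.609  -0.1579  0.005 ]
 [ 0.6011 -0.1946  0.005 ]
 [ 0.5674 -0.187   0.005 ]]
tray [ 330  186   47   74 2441] [353.0471 222.694 ] ((353.11602783203125, 222.61203002929688), (3
[... 634 characters left out ...]
 -0.2042  0.005 ]
 [ 0.4172 -0.1538  0.005 ]]
side [256 270  40  10 316] [277.03 274.58] [275.5 274.5] [ 9. 39.] 90.0 [0.4927 0.1695 0.074 ]
side [220 273  10   8  78] [224.4  276.41] [224.5 276.5] [7. 9.] 90.0 [0.6513 0.1951 0.074 ]
side [256 285  42  10 352] [278.33 289.71] [276.5 289.5] [ 9. 41.] 90.0 [0.483  0.2213 0.074 ]
side [219 288  10   8  79] [223.44 291.46] [223.5 291.5] [7. 9.] 90.0 [0.6444 0.2465 0.074 ]
side [256 301  16  10 116] [264.2  305.97] [263.5 305.5] [ 9. 15.] 90.0 [0.5179 0.2796 0.074 ]
side [278 300  21  10 201] [288.27 304.61] [288.  304.5] [ 9. 20.] 90.0 [0.4487 0.2669 0.074 ]
side [218 303  11   9  93] [223. 307.] [223. 307.] [ 8. 10.] 90.0 [0.6361 0.2969 0.074 ]
```

View pics/tray.png

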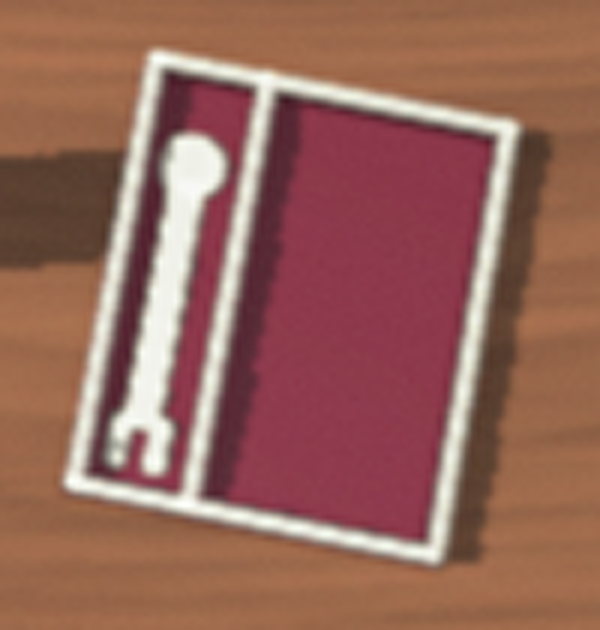

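```bash
cat >> h.py <<'E'
from scipy.spatial.transform import Rotation as Rn
E
python3 - <<'E'
from h import *
# pads: average two views
pt={k:(onz("top",a,.074)+onz("side",b,.074))[:2]/2 for k,a,b in (("r",(189.5,161.5),(224.4,276.41)),("m",(169.5,164.5),(223.44,291.46)),("l",(149.5,167.5),(223,307)))}
yv=(pt["l"]-pt["r"]); print(pt,np.linalg.norm(yv)); yaw=np.arctan2(-yv[0],yv[1]); print("yaw from pads",np.degrees(yaw))
# tab ends / strip direction: crop picks of left tab outer corners, pad far end
cr=lambda x,y:(x/5+125-.4,y/5+145-.4)
for nm,q in {"tabLcen":(173,478),"tabMcen":(277,465),"tabRcen":(377,448),"padLfar":(122,90),"tabLfar":(178,535),"padMfar":(222,73),"tabMfar":(283,520),"padRfar":(320,57),"tabRfar":(385,500)}.items():
    print(nm,onz("top",cr(*q),.074))
cs=lambda x,y:(x/7+210-.43,y/7+250-.43)
for nm,q in {"tabLcen":(557,385),"tabMcen":(552,277),"tabRcen":(544,172)}.items():
    print("side",nm,onz("side",cs(*q),.074))
# tray
ct=lambda x,y:(x/6+295-.42,y/6+170-.42)
c=np.array([onz("top",ct(*q),.028) for q in ((152,50),(518,120),(440,562),(65,488))])
print(c); e=[np.linalg.norm(c[i]-c[(i+1)%4]) for i in range(4)];print(e)
d=(c[0]-c[3])+(c[1]-c[2]); ty=np.arctan2(d[1],d[0]);d2=(c[0]-c[1])+(c[3]-c[2]);ty2=np.arctan2(-d2[0],d2[1]);print(np.degrees([ty,ty2]),c.mean(0))
t=(ty+ty2)/2; print("bay",c.mean(0)[:2]-.0255*np.array([-np.sin(t),np.cos(t)]))
print("bay floor check", onz("top",(353.1,222.6),.005))
E
```

```text
{'r': array([0.6513, 0.1953]), 'm': array([0.6441, 0.2468]), 'l': array([0.6361, 0.2978])} 0.10365794536624452
yaw from pads 8.433070050822288
tabLcen [0.4462 0.2684 0.074 ]
tabMcen [0.4523 0.2159 0.074 ]
tabRcen [0.4605 0.1654 0.074 ]
padLfar [0.6493 0.3004 0.074 ]
tabLfar [0.4172 0.2651 0.074 ]
padMfar [0.658  0.2488 0.074 ]
tabMfar [0.4243 0.2123 0.074 ]
padRfar [0.6662 0.198  0.074 ]
tabRfar [0.4339 0.161  0.074 ]
side tabLcen [0.4462 0.2665 0.074 ]
side tabMcen [0.4532 0.2158 0.074 ]
side tabRcen [0.4617 0.1642 0.074 ]
[[ 0.6156 -0.1477  0.028 ]
 [ 0.582  -0.3111  0.028 ]
 [ 0.3849 -0.2683  0.028 ]
 [ 0.4191 -0.1048  0.028 ]]
[np.float64(0.16679253875445238), np.float64(0.20164193624416868), np.float64(0.1669771459972552), np.float64(0.201052756441443)]
[-12.2889 -11.717 ] [ 0.5004 -0.208   0.028 ]
bay [ 0.4951 -0.2329]
bay floor check [ 0.4964 -0.2366  0.005 ]
```

Lengths check out: pad to tab 193 mm (194 expected), rocker spacing 51.8 mm (52), tray 167x201 mm. The two yaw estimates for the rack differ by 0.6°, so I use 8.8°. Next is the press.

```bash
cat >> h.py <<'E'
YW=np.radians(8.8); AX=np.array([.5244,.2276])
def rk(x,y,z):
    c,s=np.cos(YW),np.sin(YW); return np.array([AX[0]+c*x-s*y,AX[1]+s*x+c*y,z])
def ori(yaw_deg,tilt_deg,flip=False):
    # finger dir: down, tilted toward +x of yawed frame; jaws along its y
    t=np.radians(tilt_deg); Y=np.array([np.sin(t),0,-np.cos(t)]); X=np.array([0,-1. if flip else 1.,0]); Z=np.cross(X,Y)
    M=Rn.from_euler("z",yaw_deg,degrees=True).as_matrix()@np.c_[X,Y,Z]
    return Rn.from_matrix(M).as_euler("xyz",degrees=True)
BAY=np.array([.4955,-.2340]); TY=np.radians(-12)
def by(x,y,z):
    c,s=np.cos(TY),np.sin(TY); return np.array([BAY[0]+c*x-s*y,BAY[1]+s*x+c*y,z])
E
python3 - <<'E'
from h import *
ik=manip.inverse_kinematics
for f in (0,1):
  for t in (38,30,20,0):
    o=ori(8.8,t,f)
    print(f,t,[None if (q:=ik(p,o)) is None else np.round(q) for p in (rk(-.072,.052,.13),rk(-.063,.052,.02),rk(.05,.052,.13),rk(.05,.052,.30))])
  for p,o in ((by(.04,0,.3),ori(-12,0,f)),(by(.04,0,.03),ori(-12,8,f)),(rk(.1,.052,.07),ori(8.8,0,f))):
    q=ik(p,o); print(f,None if q is None else np.round(q))
E
```

```text
0 38 [array([-71.,  11.,  18., 141.,  90.,  22., -39.]), array([-51.,  29.,  -2., 142., 125.,  33., -77.]), array([-62.,  20.,  23., 128.,  87.,  12., -27.]), array([-60.,   4.,  19., 118.,  38.,  31.,  29.])]
0 30 [array([-64.,  10.,  16., 135.,  55.,  20.,  -0.]), array([-46.,  26.,  -4., 137., 108.,  21., -55.]), array([-53.,  19.,  16., 122.,  36.,  16.,  27.]), array([-55.,   6.,  16., 111.,  21.,  39.,  47.])]
0 20 [array([-54.,  11.,  10., 128.,  21.,  26.,  37.]), array([-56.,  25.,  15., 131.,  32.,   9.,  24.]), array([-43.,  21.,   9., 114.,  12.,  28.,  53.]), array([-48.,  10.,  13., 102.,   8.,  50.,  59.])]
0 0 [array([-41.,  19.,   6., 112.,  -3.,  49.,  65.]), array([-39.,  30.,   3., 115.,  -3.,  35.,  66.]), array([-36.,  29.,   6.,  96.,  -4.,  55.,  71.]), array([-38.,  22.,   9.,  84.,  -4.,  74.,  71.])]
0 [-25.  26.  64.  94. -24.  76. 121.]
0 [  5.  31.  20. 114. -23.  30. 119.]
0 [-33.  37.   5.  91.  -4.  52.  72.]
1 38 [array([-95.,  14.,  47., 142.,  93.,  15., 138.]), array([-33.,  31., -24., 141., 117.,  42., 115.]), array([-62.,  20.,  23., 128.,  87.,
[... 167 characters left out ...]
 116.,  16., 115.]), array([ -71.,   23.,   39.,  123.,   -1.,   12., -118.]), array([ -54.,    6.,   15.,  111.,   21.,   39., -134.])]
1 20 [array([ -71.,   12.,   31.,  129.,   11.,   24., -133.]), array([-71.,  29.,  35., 132., -37.,   8., -87.]), array([ -64.,   24.,   35.,  115.,  -12.,   27., -105.]), array([ -62.,   11.,   30.,  103.,    4.,   49., -116.])]
1 0 [array([ -65.,   22.,   36.,  114.,  -17.,   49., -101.]), array([-58.,  33.,  29., 116., -26.,  37., -93.]), array([-56.,  33.,  35.,  97., -22.,  57., -93.]), array([-58.,  24.,  38.,  86., -15.,  75., -99.])]
1 [-25.  26.  64.  94. -24.  76. -59.]
1 [-14.  38.  47. 116. -50.  39. -37.]
1 [-52.  42.  35.  92. -27.  55. -89.]
```

```bash
python3 - <<'E'
from h import *
o=ori(8.8,20)
manip.close()
manip.movep(rk(-.076,.052,.16),o)
print(manip.read_tool_pos(),rk(-.076,.052,.16),manip.read_t(),manip.read_grip_width())
print(manip.servo_line(rk(-.076,.052,.090),rate=.12))
cv2.imwrite("pics/w1.png",manip.grab_frame("wrist")[:,:,::-1])
cv2.imwrite("pics/s1.png",cv2.resize(manip.grab_frame("side")[220:370,190:390,::-1],(800,600),interpolation=cv2.INTER_CUBIC))
print(manip.read_t(),manip.read_tool_pos())
E
```

```text
[0.4414 0.2687 0.1603] [0.4413 0.2674 0.16  ] 3.1 6.442889097670371e-05
False
3.9333 [0.4417 0.2679 0.0908]
```

View pics/w1.png

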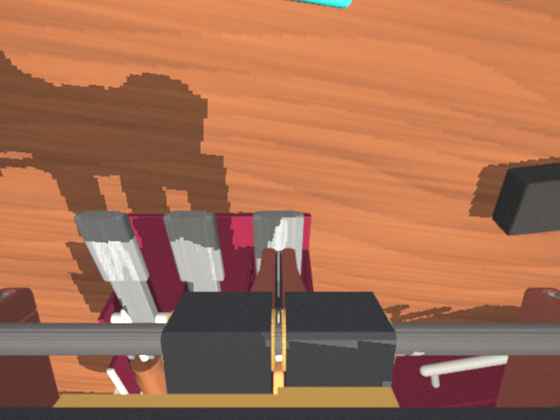

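View pics/s1.png

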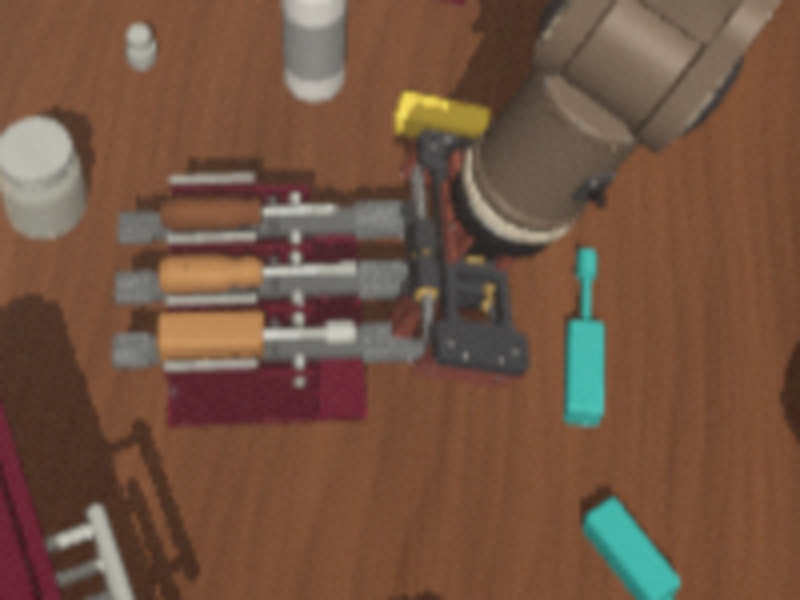

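The wrist view shows the closed fingertips at (280,250), centred over the left tab, which spans (255–303, 213–260). Pressing now.

```bash
python3 - <<'E'
from h import *
f0=manip.read_ft_force()
hit=manip.servo_line(rk(-.076,.052,.013),rate=.05,force_limit=22)
p=manip.read_tool_pos(); print(hit,p,manip.read_ft_force()-f0,manip.read_t())
cv2.imwrite("pics/s2.png",cv2.resize(manip.grab_frame("side")[220:370,190:390,::-1],(800,600),interpolation=cv2.INTER_CUBIC))
E
```

```text
Traceback (most recent call last):
station.Unreachable: the arm cannot follow that straight line within its joint ranges
```

```bash
python3 - <<'E'
from h import *
f0=manip.read_ft_force()
for t in (14,10,6):
    try:
        hit=manip.servo_line(rk(-.076,.052,.013),rate=.05,rotation=ori(8.8,t),force_limit=22); print(t);break
    except manip.Unreachable as e: print(t,e)
p=manip.read_tool_pos(); print(hit,p,manip.read_ft_force()-f0,manip.read_t())
cv2.imwrite("pics/s2.png",cv2.resize(manip.grab_frame("side")[220:370,190:390,::-1],(800,600),interpolation=cv2.INTER_CUBIC))
E
```

```text
14
True [0.4425 0.2681 0.0203] [-6.057  -1.7779 18.2447] 5.2083
```

View pics/s2.png

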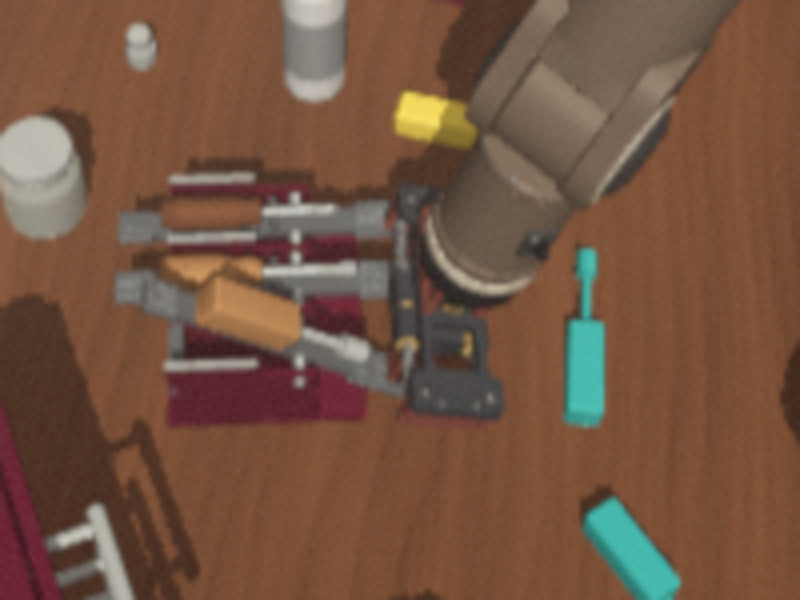

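Rocker is up: TCP stopped at z=0.020, against 0.021 predicted for the full tip. Now I retreat and check where the handle is.

```bash
python3 - <<'E'
from h import *
manip.sleep(.25)
manip.servo_line(rk(-.10,.052,.10),rate=.15)
manip.servo_line(rk(-.10,.052,.24),rate=.2)
manip.open_gripper()
print(manip.read_t(),manip.read_joint_positions())
for n in("side","top"):
    cv2.imwrite(f"pics/{n}3.png",manip.grab_frame(n)[:,:,::-1])
a=cv2.imread("pics/top3.png")[145:245,125:225]; cv2.imwrite("pics/ca3.png",cv2.resize(a,(600,600),interpolation=cv2.INTER_CUBIC))
b=cv2.imread("pics/side3.png")[250:335,210:310]; cv2.imwrite("pics/cb3.png",cv2.resize(b,(700,595),interpolation=cv2.INTER_CUBIC))
th=.66;c,s=np.cos(th),np.sin(th)
def tip(x,z,y=.052): return rk(x*c-z*s,y,.07+x*s+z*c)
for nm,p in {"buttTop":tip(.101,.032),"buttTop+y":tip(.101,.032,.066),"buttTop-y":tip(.101,.032,.038),"frontTop":tip(.025,.032),"cup":tip(-.04,.018)}.items():
    u=proj("top",p);v=proj("side",p);print(nm,p,((u-[125,145]+.4)*6).round(),((v-[210,250]+.43)*7).round())
for t in (38,34,30,28,25,20):
    g=tip(.075,.016); tp=np.radians(t); d=rk(np.sin(tp),0,0)-rk(0,0,0); d[2]=-np.cos(tp)
    for k in (-.09,0): q=manip.inverse_kinematics(g+k*d,ori(8.8,t)); print(t,k,None if q is None else np.round(q))
E
```

```text
8.4417 [-47.0179   1.9374   3.1273 118.6025  11.0631  47.9211  48.3024]
buttTop [0.5759 0.2882 0.1572] [121. 230.] [231. 299.]
buttTop+y [0.5738 0.302  0.1572] [ 86. 236.] [231. 331.]
buttTop-y [0.578  0.2744 0.1572] [155. 225.] [232. 268.]
frontTop [0.5166 0.279  0.1106] [167. 395.] [385. 351.]
cup [0.4743 0.2725 0.0597] [207. 512.] [488. 407.]
38 -0.09 [-53.   7.   6. 130.  63.  24.  -3.]
38 0 [-52.  19.  11. 128.  88.  16. -27.]
34 -0.09 [-51.   8.   7. 126.  47.  25.  14.]
34 0 [-64.  20.  28. 126.  50.  10.  11.]
30 -0.09 [-49.   8.   7. 122.  34.  28.  29.]
30 0 [-54.  20.  17. 122.  35.  16.  28.]
28 -0.09 [-48.   9.   6. 120.  28.  30.  35.]
28 0 [-50.  20.  14. 120.  30.  18.  34.]
25 -0.09 [-46.  10.   6. 117.  22.  33.  43.]
25 0 [-47.  20.  10. 118.  22.  22.  42.]
20 -0.09 [-44.  12.   7. 112.  13.  39.  52.]
20 0 [-43.  21.   8. 114.  13.  28.  52.]
```

View pics/ca3.png

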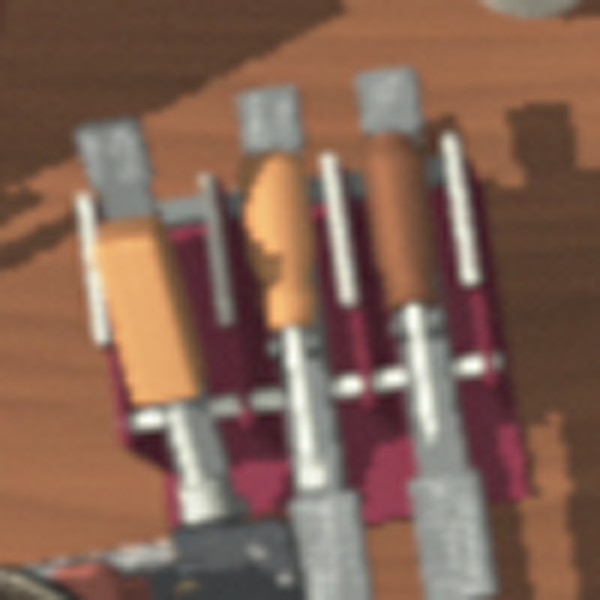

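View pics/cb3.png

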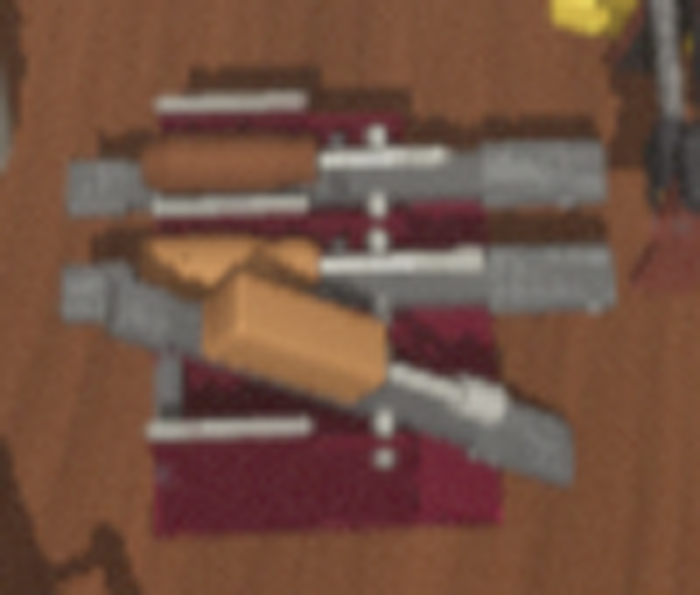

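```bash
cat >> h.py <<'E'
TH=.66
def tip(x,z,y=.052):
    c,s=np.cos(TH),np.sin(TH); return rk(x*c-z*s,y,.07+x*s+z*c)
def fdir(t):
    t=np.radians(t); d=rk(np.sin(t),0,0)-rk(0,0,0); d[2]=-np.cos(t); return d
E
python3 - <<'E'
from h import *
t=28; g=tip(.071,.019); d=fdir(t)
manip.movep(g-.09*d,ori(8.8,t))
manip.servo_line(g-.03*d,rate=.12)
T=manip.read_tool_pos(),manip.read_ee_rot()
im=manip.grab_frame("wrist"); cv2.imwrite("pics/w4.png",im[:,:,::-1])
print(T,g-.03*d,ori(8.8,t),manip.read_t())
# project expected handle top corners into wrist
C=manip.camera_info("wrist");K=C["camera_matrix"];R=Rn.from_euler("xyz",T[1],degrees=True).as_matrix()
for nm,p in {"bt+":tip(.099,.032,.066),"bt-":tip(.099,.032,.038),"fr+":tip(.023,.032,.066),"fr-":tip(.023,.032,.038)}.items():
    q=R.T@(p-T[0]); q=C["tool_from_camera"][:3,:3].T@(q-C["tool_from_camera"][:3,3]); print(nm,K[0,2]+K[0,0]*q[0]/-q[2],K[1,2]-K[1,1]*q[1]/-q[2])
E
```

```text
(array([0.5464, 0.2838, 0.1556]), array([-118.0145,   -0.0171,   98.7949])) [0.5464 0.2836 0.155 ] [-118.    -0.    98.8] 9.7333
bt+ 300.3670217986504 293.3721760259934
bt- 256.92518660669793 293.3985986623005
fr+ 301.3540868350669 174.41416250587898
fr- 255.89384438496344 174.43070046759047
```

View pics/w4.png

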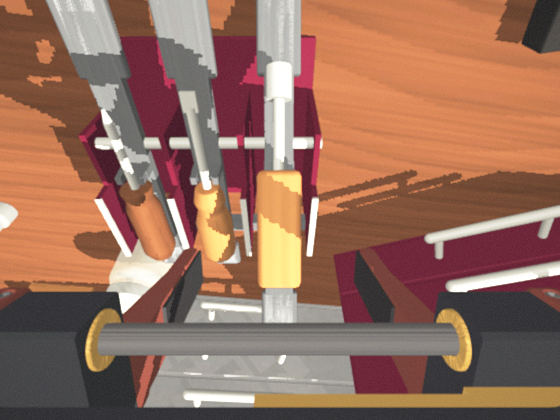

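The wrist view shows the handle at columns 257–301 and rows 171–289, centred between the jaws and within about 2 mm of the prediction (174–293). Grasping now.

```bash
python3 - <<'E'
from h import *
t=28; g=tip(.069,.019); d=fdir(t)
f0=manip.read_ft_force()
print(manip.servo_line(g,rate=.06,force_limit=10),manip.read_tool_pos(),g)
manip.close(); print(manip.read_grip_width(),manip.read_ft_force()-f0)
manip.servo_line(g-.05*fdir(37.8),rate=.1)
p=manip.read_tool_pos()
cv2.imwrite("pics/w5.png",manip.grab_frame("wrist")[:,:,::-1])
cv2.imwrite("pics/s5.png",cv2.resize(manip.grab_frame("side")[220:370,190:390,::-1],(800,600),interpolation=cv2.INTER_CUBIC))
print(manip.read_grip_width(),manip.read_ft_force()-f0,p,manip.read_t())
E
```

```text
False [0.5587 0.2855 0.127 ] [0.5588 0.2855 0.1273]
0.027445707037413877 [ 0.6245  0.8672 -0.0322]
0.02781934111897945 [ 0.0536  0.6729 -1.9081] [0.5285 0.2809 0.1668] 12.0917
```

View pics/w5.png

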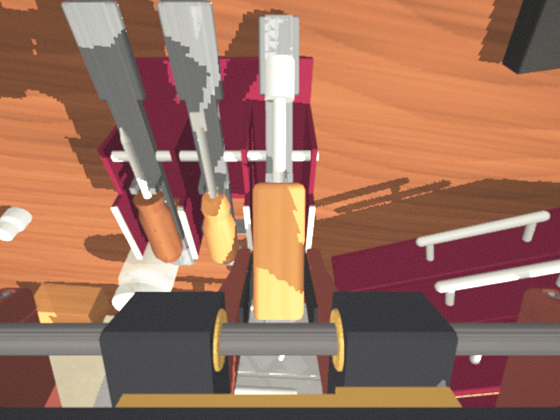

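View pics/s5.png

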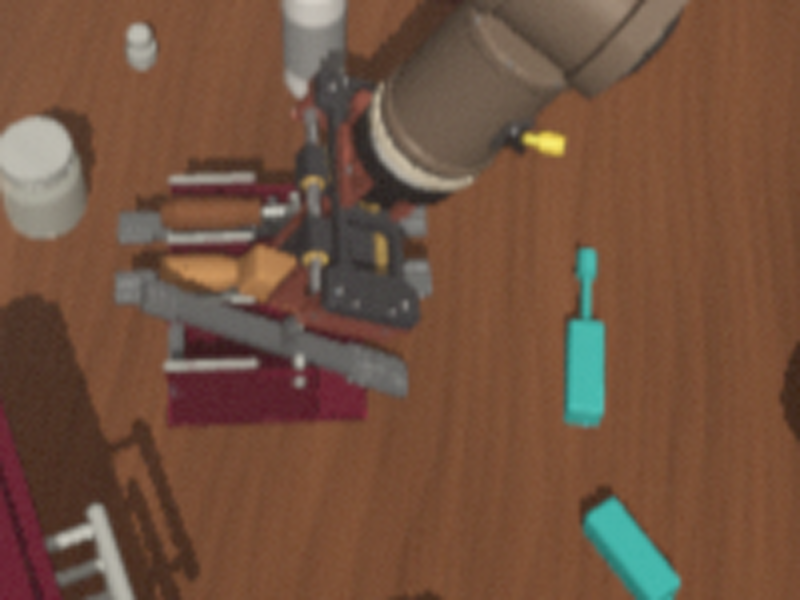

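```bash
cat >> h.py <<'E'
def wproj(p,T):
    C=manip.camera_info("wrist");K=C["camera_matrix"];R=Rn.from_euler("xyz",T[1],degrees=True).as_matrix()
    q=R.T@(np.array(p)-T[0]); q=C["tool_from_camera"][:3,:3].T@(q-C["tool_from_camera"][:3,3]); return np.array([K[0,2]+K[0,0]*q[0]/-q[2],K[1,2]-K[1,1]*q[1]/-q[2]])
E
python3 - <<'E'
from h import *
T=(manip.read_tool_pos(),manip.read_ee_rot())
sh=-.05*fdir(37.8)
for nm,p in {"bt":tip(.097,.032),"fr":tip(.021,.032),"cup":tip(-.044,.018)}.items(): print(nm,wproj(p+sh,T))
print(T)
manip.servo_line(np.r_[T[0][:2]+[-.01,0],.31],rate=.25)
print(manip.read_tool_pos(),manip.read_joint_positions(),manip.read_t())
for f in (0,1):
  for tt in (-3,):
    for z in (.30,.10,.03):
      q=manip.inverse_kinematics(by(.045,0,z),ori(-12,tt,f)); print(f,z,None if q is None else np.round(q))
E
```

```text
bt [279.4644 323.9018]
fr [279.5322 184.6266]
cup [279.4757  63.4595]
(array([0.5286, 0.2806, 0.1663]), array([-117.967 ,    0.0279,   98.7845]))
[0.5181 0.2801 0.3083] [-47.0221   2.1064   4.9003 112.9735  21.8721  43.247   43.47  ] 12.8167
0 0.3 [-13.  23.  45.  90. -15.  77. 112.]
0 0.1 [-14.  37.  48. 103. -31.  58. 126.]
0 0.03 [-10.  42.  43. 105. -35.  51. 128.]
1 0.3 [-26.  34.  72.  90. -31.  82. -53.]
1 0.1 [-24.  51.  71. 103. -50.  69. -38.]
1 0.03 [-19.  50.  59. 106. -49.  58. -40.]
```

```bash
python3 - <<'E'
from h import *
o=ori(-12,-4)
manip.movep(by(.041,0,.28),o)
manip.servo_line(by(.041,0,.09),rate=.2)
T=(manip.read_tool_pos(),manip.read_ee_rot())
for n in ("wrist","side","top"): cv2.imwrite(f"pics/{n}6.png",manip.grab_frame(n)[:,:,::-1])
b=cv2.imread("pics/side6.png")[140:230,230:350]; cv2.imwrite("pics/cs6.png",cv2.resize(b,(800,600),interpolation=cv2.INTER_CUBIC))
b=cv2.imread("pics/top6.png")[165:285,290:410]; cv2.imwrite("pics/ct6.png",cv2.resize(b,(600,600),interpolation=cv2.INTER_CUBIC))
print(T,by(.041,0,.09),o,manip.read_t(),manip.read_grip_width())
for nm,p in {"bay centre":by(0,0,.005),"-x wall":by(-.095,0,.028),"+y":by(0,.0525,.028),"-y":by(0,-.0525,.028)}.items(): print(nm,wproj(p,T))
E
```

```text
(array([ 0.5362, -0.2429,  0.091 ]), array([-86.0918,   0.0178,  78.0004])) [ 0.5356 -0.2425  0.09  ] [-86.   0.  78.] 15.9583 0.02758244453811126
bay centre [279.7724 180.2958]
-x wall [280.1445  44.3041]
+y [350.0496 183.513 ]
-y [209.8173 183.4847]
```

View pics/wrist6.png

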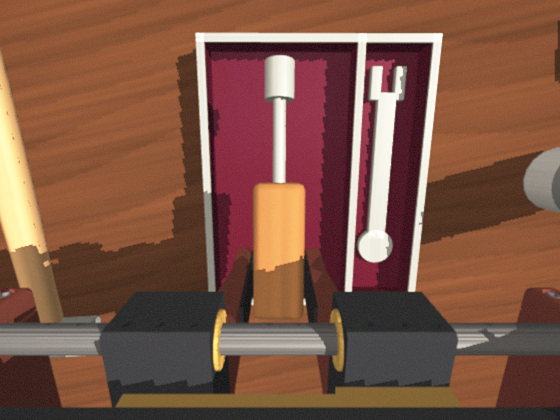

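View pics/cs6.png

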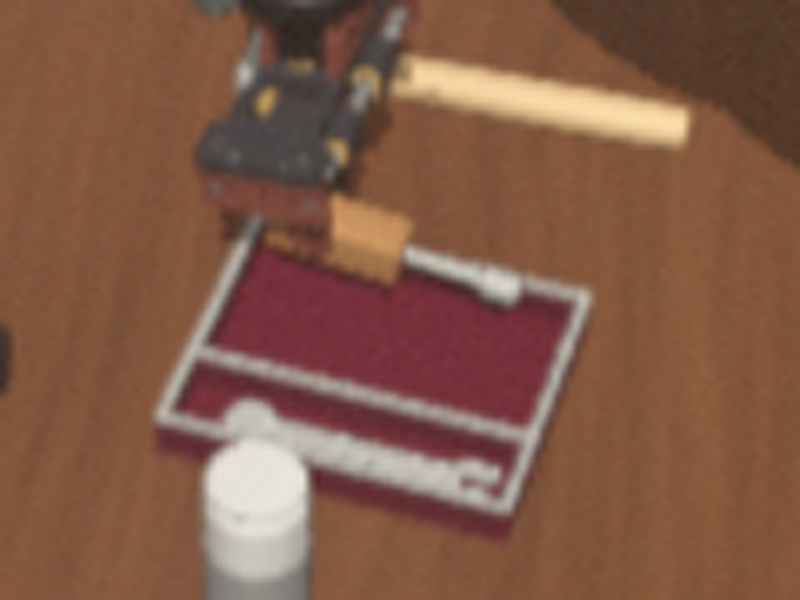

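View pics/ct6.png

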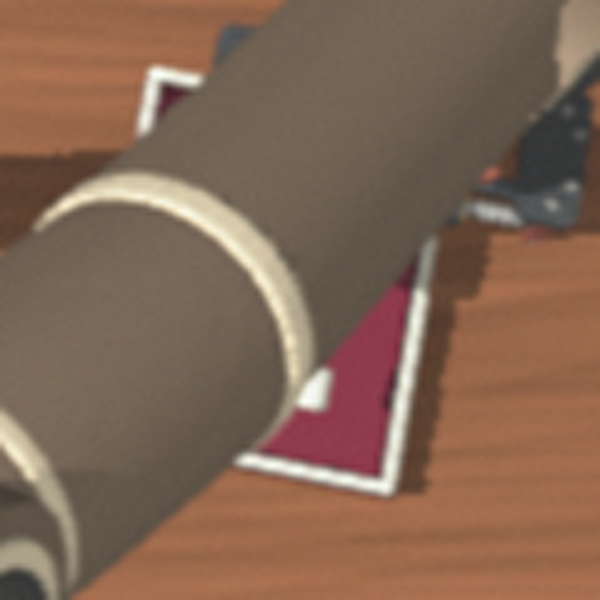

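The wrist view shows the driver centred in the bay: walls at columns 208 and 352 against 210 and 350 predicted, with the cup at (280,75) inside the -x wall. Next I lower it cup-first at a slight tilt, and let go with the fingertips just above the wall tops, because the open fingers (115 mm) are wider than the bay (105 mm).

```bash
python3 - <<'E'
from h import *
o=ori(-12,-2)
f0=manip.read_ft_force()
h=manip.servo_line(by(.041,0,.045),rate=.1,rotation=o)
h=manip.servo_line(by(.041,0,.0300),rate=.03,rotation=o,force_limit=4)
print(h,manip.read_tool_pos(),manip.read_ft_force()-f0)
for n in ("wrist","side"): cv2.imwrite(f"pics/{n}7.png",manip.grab_frame(n)[:,:,::-1])
b=cv2.imread("pics/side7.png")[140:230,230:350]; cv2.imwrite("pics/cs7.png",cv2.resize(b,(800,600),interpolation=cv2.INTER_CUBIC))
print(manip.read_t())
E
```

```text
False [ 0.5355 -0.2425  0.0299] [-0.1978 -0.0381  0.2072]
17.3083
```

View pics/wrist7.png

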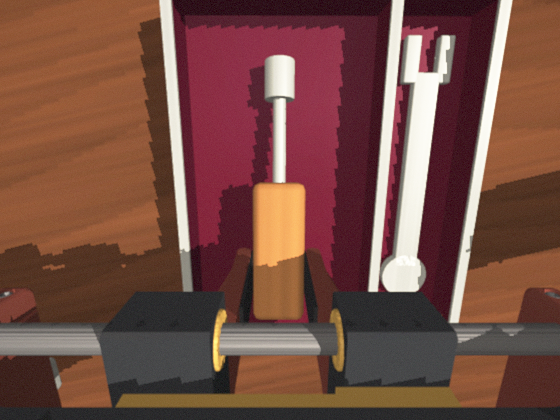

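View pics/cs7.png

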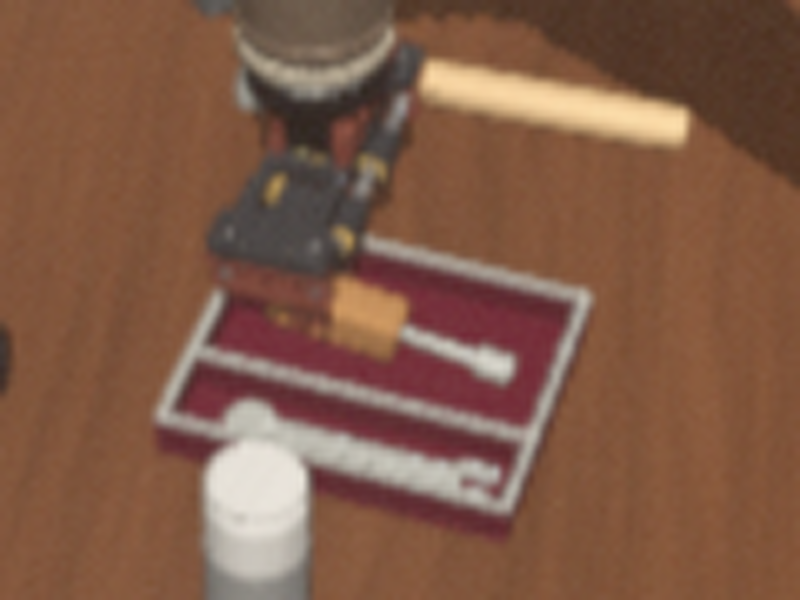

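```bash
python3 - <<'E'
from h import *
f0=manip.read_ft_force()
h=manip.servo_line(by(.041,0,.0298),rate=.02,rotation=ori(-12,.5),force_limit=1.5)
print(h,manip.read_tool_pos(),manip.read_ee_rot(),manip.read_ft_force()-f0)
if not h:
    h=manip.servo_line(by(.041,0,.0265),rate=.01,force_limit=1.5)
    print(h,manip.read_tool_pos(),manip.read_ft_force()-f0)
print(manip.read_t())
E
```

```text
False [ 0.5354 -0.2427  0.0303] [-90.4915  -0.0096  77.9701] [ 0.1561 -0.7793  1.0176]
True [ 0.5356 -0.2427  0.0289] [ 2.0732 -0.1816  3.6274]
17.7833
```

```bash
python3 - <<'E'
from h import *
manip.servo_line(by(.041,0,.0300),rate=.02)
f0=manip.read_ft_force()
manip.open_gripper(); print(manip.read_grip_width(),manip.read_ft_force()-f0)
manip.servo_line(by(.041,0,.16),rate=.15)
T=(manip.read_tool_pos(),manip.read_ee_rot())
for n in ("wrist","side"): cv2.imwrite(f"pics/{n}8.png",manip.grab_frame(n)[:,:,::-1])
b=cv2.imread("pics/side8.png")[140:230,230:350]; cv2.imwrite("pics/cs8.png",cv2.resize(b,(800,600),interpolation=cv2.INTER_CUBIC))
for nm,p in {"butt":by(.071,0,.033),"front":by(-.005,0,.033),"cup":by(-.07,0,.019)}.items(): print(nm,wproj(p,T))
print(manip.read_t(),manip.read_ft_force()-f0)
E
```

```text
0.0876996938745976 [ 0.6005 -0.7858  0.4493]
butt [278.8331 238.7313]
front [278.9104 162.0687]
cup [278.9344  88.231 ]
20.1833 [-0.5338  0.0739  0.048 ]
```

View pics/wrist8.png

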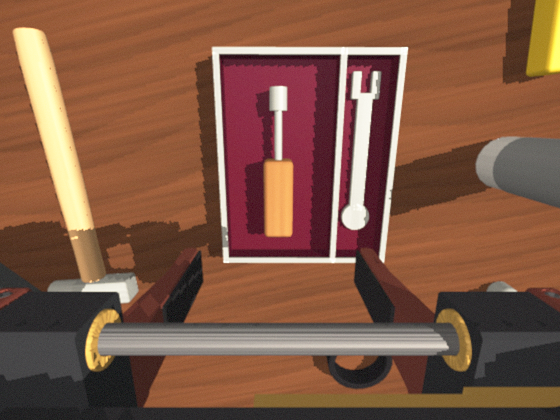

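View pics/cs8.png

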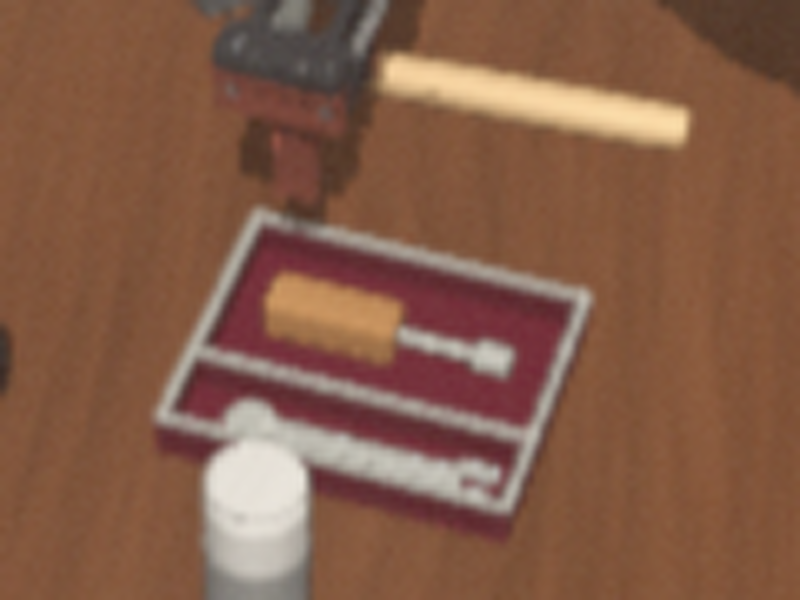

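The nut driver lies flat in the bay with butt, front and cup at rows 237/160/88 (239/162/88 predicted). Now I push the rocker down.

```bash
python3 - <<'E'
from h import *
p=manip.read_tool_pos()
manip.servo_line(np.r_[p[:2],.32],rate=.25)
manip.close()
manip.movep(rk(.098,.052,.30),ori(8.8,0))
manip.servo_line(rk(.098,.052,.175),rate=.15)
T=(manip.read_tool_pos(),manip.read_ee_rot())
for n in ("wrist","side"): cv2.imwrite(f"pics/{n}9.png",manip.grab_frame(n)[:,:,::-1])
b=cv2.imread("pics/side9.png")[220:370,150:350]; cv2.imwrite("pics/cs9.png",cv2.resize(b,(800,600),interpolation=cv2.INTER_CUBIC))
print(T,manip.read_t())
for nm,q in {"end":tip(.135,.004),"strip90":tip(.09,.004),"tcp":T[0]}.items(): print(nm,q,wproj(q,T))
E
```

```text
(array([0.614 , 0.2939, 0.176 ]), array([-90.0827,  -0.0202,  98.7862])) 25.3583
end [0.6194 0.2949 0.1559] [279.0773 262.1624]
strip90 [0.5843 0.2895 0.1283] [278.9721 198.738 ]
tcp [0.614  0.2939 0.176 ] [278.9722 268.2315]
```

View pics/wrist9.png

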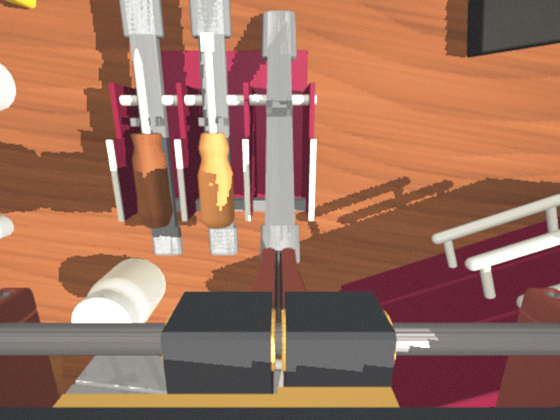

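View pics/cs9.png

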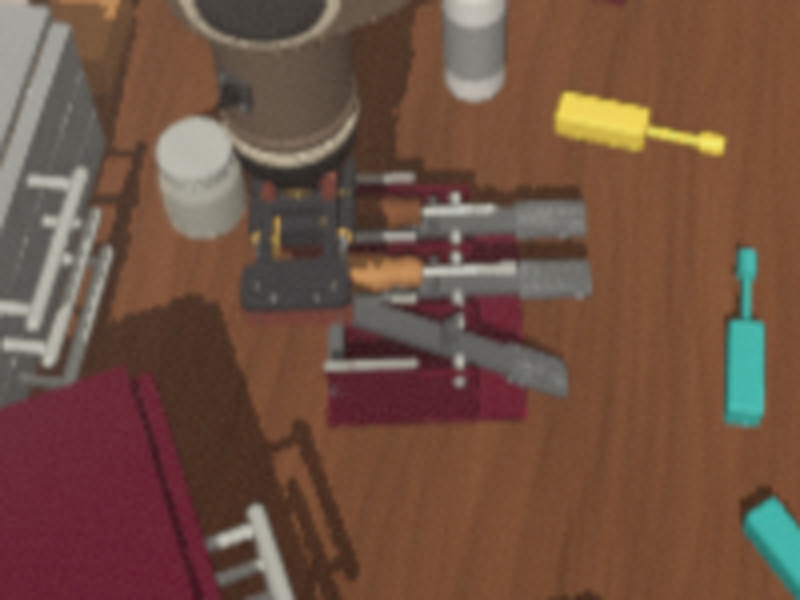

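```bash
python3 - <<'E'
from h import *
manip.servo_line(rk(.089,.052,.172),rate=.1)
f0=manip.read_ft_force()
h=manip.servo_line(rk(.091,.052,.066),rate=.05,force_limit=16)
print(h,manip.read_tool_pos(),manip.read_ft_force()-f0,manip.read_t())
manip.sleep(.2)
manip.servo_line(rk(.091,.052,.25),rate=.2)
manip.servo_line(rk(-.03,.052,.32),rate=.3)
T=(manip.read_tool_pos(),manip.read_ee_rot())
for n in ("wrist","side"): cv2.imwrite(f"pics/{n}10.png",manip.grab_frame(n)[:,:,::-1])
b=cv2.imread("pics/side10.png")[140:340,190:390]; cv2.imwrite("pics/cs10.png",cv2.resize(b,(600,600),interpolation=cv2.INTER_CUBIC))
print(manip.read_t())
for y in (.052,0,-.052):print([wproj(rk(x,y,.074),T) for x in (-.1,.135)])
E
```

```text
True [0.6066 0.2929 0.0744] [-3.1193  0.0115 10.097 ] 27.3583
29.3
[array([277.9123, 132.3814]), array([277.6871, 295.2241])]
[array([237.1874, 132.3135]), array([242.893 , 295.1931])]
[array([196.4467, 132.2456]), array([208.0874, 295.1621])]
```

View pics/wrist10.png

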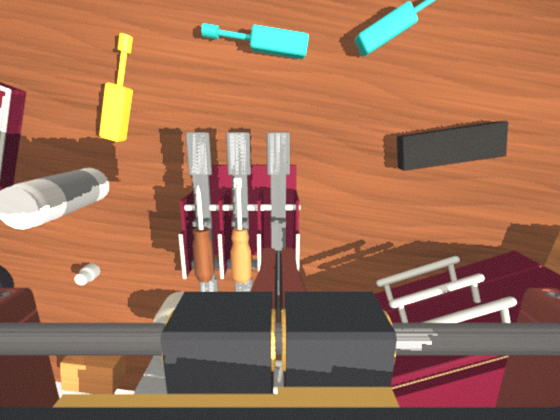

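View pics/cs10.png

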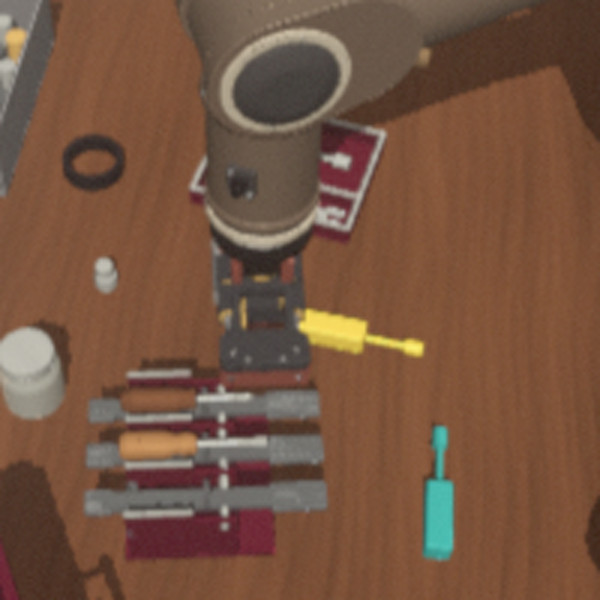

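The left rocker is flat: fingers stopped at z=0.0744 and all three tabs end at row 132, as predicted. The arm is clear, so I'm handing in.

```bash
python3 -c "
from station import manip
manip.sleep(.3); print(manip.read_qvel(),manip.read_t()); manip.close_job()"
```

```text
[-0.2707186  -0.48506037  0.06083825 -0.08961337  0.06886862  0.22205742
 -0.11059328] 29.6
the job is handed in; nothing more can be done
```

The job is handed in at 29.6 s of the 61 s allowed. The nut driver lies flat in the wide bay and all three rockers are flat. `close_job` gives no verdict, so this rests on my own checks.

- **Tip:** The nut driver was on the left rocker. I pressed that tab to its stop, reaching z = 0.020 m against 0.021 expected. The rocker stayed up after I backed off.
- **Move:** I took the raised handle (grip width 27.5 mm against the 28 mm handle). I lowered it cup-first, felt contact with the bay floor, raised it about 1 mm and let go. That kept the open fingers above the bay walls. The wrist picture afterwards showed it flat and inside the bay, within about 1 mm of plan.
- **Rocker:** I pushed the emptied rocker down until the fingers stopped at z = 0.0744 m, where the flat strip's top is at 0.074 m. All three tabs then lined up in the wrist picture.
- **Bystanders:** By eye in the pictures, the two screwdrivers and the other things I could see had not moved. I did not measure this, and the last pictures did not show the whole hammer or all of the tray.

Two things did not go to plan. The first press line was out of reach, so I used a smaller tilt. My two measurements of the rack's yaw also differed by about 0.6°, and I used a value in between.

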